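# Fetch the metal-detector test stick from behind the samples

## Task

Clear the blue-lidded pot, the white-lidded pot and the red-handled date stamp from in front of the blue holder into the red tray; then draw the green test stick straight out of its channel and lay it centred along the yellow rest, between its lips. Only then put both pots and the stamp back, each on the very seat of the holder where it stood at the start. Keep the pots and the stamp upright and the stick level throughout, and do not shift the calculator or the padlock that lie beside the work.

Things in the scene. Friction and masses are not known exactly. Their poses are not given: they have to be found in the camera images.
- holder: Fixed. Plate 262 x 164 mm, top at 4 mm, and blue block, top at 55 mm. Origin on the worktop below the channel mouth in the block's front face; x into the block, z up. Plate spans x -164 to 98, y +-82, block x 0 to 95, y +-32 mm. Three seats (62 mm coloured rings on the plate) at (x, y) mm: yellow (-125, 0), green (-65, 45), orange (-65, -45); a pot or the stamp stands on each, which one varies.
- pot_blue: Loose sample pot with blue screw lid and brown contents, 66 mm tall; body 46 mm in diameter, lid (the top 13 mm) 50 mm. Origin at the centre of its underside, z up along its axis.
- pot_white: Loose sample pot with white screw lid and brown contents, same size as the blue-lidded one: 66 mm tall; body 46 mm in diameter, lid (the top 13 mm) 50 mm. Origin at the centre of its underside, z up along its axis.
- stamp: Loose date stamp, 76 mm tall: black foot 22 (x) x 42 (y) x 18 mm, red waist about 16 mm thick, and red knob 24 mm wide from 47 to 76 mm above the underside. Grasp the knob. Origin at the centre of its underside, z up.
- stick: Loose flat green test stick, 22 (x) x 150 (y) x 9 mm. Origin at the centre of its underside. It starts in the holder's channel (26 mm wide, 11 high, 89 deep, floor at 30 mm, open only to the holder's -x), y along the holder's x, with 63 to 73 mm standing out of the mouth: grip that part across 22 mm. Free once drawn 90 mm.
- tray: Fixed shallow red tray for setting things aside, 260 (x) x 130 (y) mm, walls 4 mm thick and 14 mm high, floor 4 mm thick. Origin at the centre of its underside, x along its length.
- rest: Fixed raised yellow rest: support surface 76 mm long (x), 48 mm wide between two side lips, 30 mm above the worktop; the lips stand 4 mm higher and run along x. Below it a foot 76 x 70 mm, 6 mm thick. The stick lies along x, overhanging both ends by 37 mm. Origin at the centre of the underside, on the worktop.
- calc: Loose grey pocket calculator, 118 (x) x 68 x 15 mm, a bystander. Origin at the centre of its underside.
- lock: Loose red padlock lying flat, 76 (x) x 38 x 20 mm, a bystander. Origin at the centre of its underside.

How it is judged:
By the outcome, as a careful person would: the job done as asked, in the order asked, and still so for the second after the job is handed in, with the robot touching nothing.
It also fails if it takes over 147 s, if anything falls off the work surface, if the arm or the gripper's body presses on something with over 40 N, if the wrist force passes 120 N, or if a joint passes its speed limit or range.

## Robot

A 6-joint arm with a two-finger parallel gripper is mounted at the origin on a cart in front of the work surface, level with it; the furniture and walls round the work are solid. World frame = base frame: x ahead of the robot, y to its left, z up, the work surface at z = 0. Lengths are in m, angles in degrees, forces in N, time in s.
With the tool pointing down it reaches from about 0.375 to 0.9 m from the base axis. Payload 3.1 kg.
Tool frame: the origin (TCP) lies between the finger pads; the fingertips stand 11 mm ahead of it and the grasp point (between the pads) lies 8 mm behind it; z points along the fingers, y is the line along which they close (so a half turn about z gives the same grasp; the last joint's range is limited). The gripper opens to 87 mm and grips with 3 to 60 N. Pads are 19 mm wide; open, the fingers measure 117 mm over their backs; the gripper's body (75 mm by 190 mm) begins 51 mm behind the grasp point.
Start: joints at [55.663, 30.224, 82.088, -0, 67.689, -10.227], TCP at [0.255, 0.57, 0.234] pointing down, gripper open.
Joint ranges: [-176.69, 176.69], [-43.24, 126.21], [12.49, 139.97], [-82, 262], [0, 151.66], [-163.58, 163.58]. Speed limits (degrees/s): [159.86, 159.86, 180, 180, 180, 180].

## Interface

Orientations are given as a 3x3 rotation matrix whose columns are the frame's x, y, z axes.
In Python, from rig import bot gives the robot as it stands.
- The arm moves only by the tool apply_moves, never from a script. Its argument "steps" is a list that holds one entry, the list of rows, each a list of 7 numbers: the shift along the tool's x, y, z in cm, then the turn, a rotation vector about the tool's x, y, z in degrees, then the gripper command: -1 is shut, 1 is fully open, values between are in proportion. In form: [[[dx, dy, dz, rx, ry, rz, jaw], ...]]. A call has 1 to 20 rows; each row is the pose to reach, as a shift and turn from the pose commanded when the call began, along the tool's axes at that moment; what a row does not reach only later rows make up. A row lasts 1/8 s, in which the tool goes at most 62.5 mm and 10.7 degrees, less where a joint would pass 70% of its speed; a pose out of reach is approached as far as the arm can. A call with a gripper value outside its range is refused whole. The fingers move at their own pace and stop on an object; the grip force is fixed at half the most. Time passes only in rows, so rows that repeat a pose let the fingers close. It gives the time, the measured TCP pose, the force, the opening and the grip force at its end, in the units of the state.
- bot.read_state(): the state, without advancing time (a new reading comes with each control period).
- bot.capture(name): name is "scene" or "top" or "wrist"; returns the picture (420x560x3 uint8, blue, green, red); there is no depth.
- bot.camera_model(name): a dict with "intrinsics" (3x3 intrinsics, pixels), "k1" (the pictures are not rectified: a ray, as slopes to the right and down, at radius r is drawn at 1 + k1 r^2 times it, then the intrinsics apply), "R" (3x3) and "t" (3): a world point X has camera coordinates R X + t. Camera axes: x right, y down, z forward; pixel columns grow to the right and rows downward; lengths in m; the calibration is good to about 2 mm. A picture is of the moment at which its call begins: read the wrist's pose just before it. camera_model takes no time and is no camera call; for the wrist camera it gives the pose at the moment of the call.
- bot.hand_in(): hands the job in; it is judged then, once.
The state is a dict: "time_s": time; "joint_positions": joint angles; "qvel": joint speeds; "tau": joint torques, N m; "position": TCP position; "tcp_rot": TCP orientation; "force": force on the tool from outside, world axes, zero at the start; "moment": the same for the moment, N m; "opening": opening from 0.0 (shut) to 1.0 (fully open); "grasp_force": force on a finger pad.
Only numpy, scipy, OpenCV 4.12 (cv2) and the standard library are available. Lean on these libraries where they do the work, as an engineer would, in place of code of your own. Each camera call takes 0.05 s, during which the arm holds its last target. There are 200 camera calls.

## Working session

There is one attempt and no reset: what is moved stays moved. The work goes in short steps, Python scripts to look and compute and a tool call to move; the robot and the scene stay as the last step left them, time stands still between calls to the robot, and variables do not carry over. Pictures are saved under pics/ and viewed, at most 14 in all, crops included, and the job is handed in when it is done.

Besides the shell and the picture viewer there is one more tool, called after "Emit:" as name(argument=value, ...) on one line, values as JSON. apply_moves: Moves the arm, as the interface text tells. Its arguments: {"type":"object","properties":{"steps":{"type":"array","items":{"type":"array","items":{"type":"array","items":{"type":"number"}}}}},"required":["steps"]}

```bash
mkdir -p pics; ls; python3 - <<'E'
from rig import bot
import cv2,numpy as np
s=bot.read_state(); print(s)
for n in("scene","top"):
    cv2.imwrite(f"pics/{n}0.png",bot.capture(n)); print(n,bot.camera_model(n))
E
```

```text
pics
{'time_s': 0.0, 'joint_positions': array([ 5.56640916e+01,  3.02785100e+01,  8.21541094e+01,  3.99848229e-04,
        6.76897228e+01, -1.02262934e+01]), 'qvel': array([-0.02139093, -0.07277784, -0.07051077, -0.0060618 ,  0.08062697,
       -0.0046946 ]), 'tau': array([ 2.36320186e-03, -4.40040207e+01, -1.76596266e+01,  6.33549364e-02,
        5.81681519e-02, -1.61341050e-04]), 'position': array([0.25486803, 0.56991667, 0.23258914]), 'tcp_rot': array([[-9.12764323e-01,  4.08484794e-01, -1.20971800e-03],
       [ 4.08486404e-01,  9.12762708e-01, -1.75954867e-03],
       [ 3.85436606e-04, -2.10020660e-03, -9.99997720e-01]]), 'force': array([ 1.14874649, -0.29061899,  0.65386732]), 'moment': array([-0.00603123,  0.0439053 , -0.0314822 ]), 'grasp_force': 0.0, 'opening': 0.9985665262601625}
scene {'intrinsics': array([[536.45243321,   0.        , 277.54037084],
       [  0.        , 536.45243321, 202.00571449],
       [  0.        ,   0.        ,   1.        ]]), 'k1': -0.1943701483912173, 'R': array([[ 0.64409119, -0.76491103,  0.00759312],
       [-0.52063626, -0.44562952, -0.72825285],
       [ 0.56043236,  0.46510799, -0.68526647]]), 't': array([-0.43090384,  0.3375464 ,  0.94261159])}
top {'intrinsics': array([[409.1855238 ,   0.        , 283.43075675],
       [  0.        , 409.1855238 , 207.31009313],
       [  0.        ,   0.        ,   1.        ]]), 'k1': -0.08012435271028563, 'R': array([[-0.0308672 , -0.99853651, -0.04440785],
       [-0.9905132 ,  0.03651089, -0.13247851],
       [ 0.133906  ,  0.03989733, -0.99019058]]), 't': array([0.01307455, 0.6182929 , 0.89602936])}
```

View pics/scene0.png

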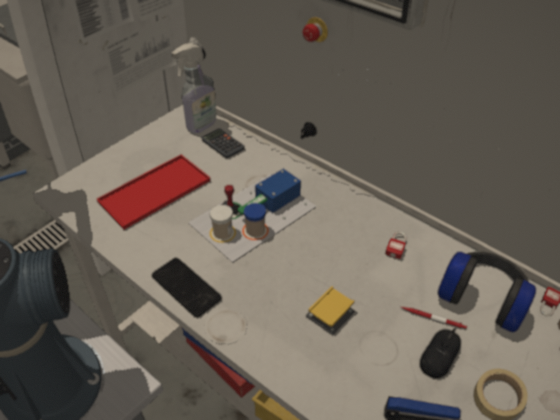

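View pics/top0.png

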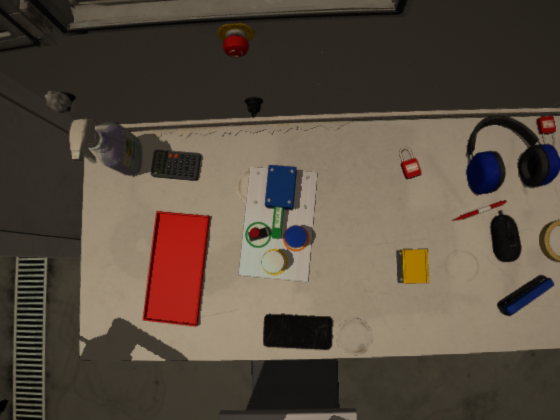

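Scene: white pot on the yellow seat at top-view (273,262), stamp on green (258,235), blue pot on orange (296,237), block (281,187), tray (178,268), rest (415,266).

```bash
cat > h.py <<'E'
from rig import bot
import cv2,numpy as np
def rays(cm,px):
    K=cm["intrinsics"];px=np.atleast_2d(px).astype(float)
    d=(px-K[:2,2])/np.array([K[0,0],K[1,1]]);s=d.copy()
    for _ in range(30): s=d/(1+cm["k1"]*(s**2).sum(1,keepdims=True))
    R,t=np.array(cm["R"]),np.array(cm["t"])
    return -R.T@t,np.c_[s,np.ones(len(s))]@R
def onz(cm,px,z):
    o,r=rays(cm,px); return o+r*((z-o[2])/r[:,2:])
def proj(cm,X):
    c=np.atleast_2d(X)@np.array(cm["R"]).T+cm["t"]; s=c[:,:2]/c[:,2:]
    s=s*(1+cm["k1"]*(s**2).sum(1,keepdims=True)); K=cm["intrinsics"]
    return s*K[0,0]+K[:2,2]
def blobs(im,lo,hi,amin=60,roi=None):
    h=cv2.cvtColor(im,cv2.COLOR_BGR2HSV)
    m=cv2.inRange(h,np.array(lo),np.array(hi))
    if lo[0]>hi[0]: m=cv2.inRange(h,np.array([0]+list(lo[1:])),np.array(hi))|cv2.inRange(h,np.array(lo),np.array([180]+list(hi[1:])))
    if roi:
        k=np.zeros_like(m);a,b,c,d=roi;k[b:d,a:c]=1;m=m*k
    cs=[c for c in cv2.findContours(m,cv2.RETR_EXTERNAL,cv2.CHAIN_APPROX_NONE)[0] if cv2.contourArea(c)>=amin]
    return sorted(cs,key=cv2.contourArea,reverse=True)
def rect(cm,c,z):
    "min-area rectangle of a contour cast onto plane z: centre, sizes(mm), angle of long side"
    P=onz(cm,c[:,0,:],z)[:,:2].astype(np.float32)*1000
    (cx,cy),(w,h),a=cv2.minAreaRect(P)
    if w<h: w,h,a=h,w,a+90
    return np.round([cx,cy],1),np.round([w,h],1),round((a+90)%180-90,1)
RED=((170,120,60),(8,255,255));BLUE=((100,120,40),(125,255,255));YEL=((18,130,80),(34,255,255));GRN=((45,90,40),(85,255,255))
E
python3 - <<'E'
from h import *
im=cv2.imread("pics/top0.png");cm=bot.camera_model("top")
for n,col,z,roi in(("tray",RED,.014,(130,200,220,340)),("block",BLUE,.055,(255,150,310,215)),("stick",GRN,.039,(270,200,290,240)),("rest",YEL,.034,(390,240,440,300)),("bluelid",BLUE,.070,(280,222,312,252)),("stampknob",RED,.080,(240,220,275,250))):
    for c in blobs(im,*col,roi=roi,amin=20)[:1]: print(n,rect(cm,c,z),cv2.contourArea(c))
m=cv2.cvtColor(im,cv2.COLOR_BGR2HSV)[262,273];print(m)
print("plate",onz(cm,[[249,167],[317,171],[309,281],[239,275]],.004)[:,:2].round(3))
print("white",onz(cm,[[273,262]],.07)[:,:2].round(3), "phone",onz(cm,[[263,316],[332,348]],.01)[:,:2].round(3))
cv2.imwrite("pics/w0.png",bot.capture("wrist"));w=bot.camera_model("wrist");s=bot.read_state()
R=s["tcp_rot"];print("cam in tool",R.T@(-np.array(w["R"]).T@w["t"]-s["position"]),(np.array(w["R"])@R).round(2),w["intrinsics"][0])
E
```

```text
tray (array([488.7, 251.5]), array([260.6, 133.5]), -7.4) 5885.0
block (array([665.6,  -2.9]), array([94.5, 62.6]), -7.1) 1049.5
stick (array([585.2,   8.2]), array([72.1, 25.2]), -10.3) 139.5
rest (array([ 475.4, -300. ]), array([76.8, 59.6]), -0.8) 842.5
bluelid (array([550. , -33.6]), array([46.2, 44. ]), 88.1) 329.0
stampknob (array([560. ,  55.6]), array([19.8, 19.8]), 88.8) 63.5
[ 26  44 167]
plate [[ 0.725  0.074]
 [ 0.709 -0.09 ]
 [ 0.448 -0.061]
 [ 0.467  0.103]]
white [[0.495 0.018]] phone [[ 0.372  0.048]
 [ 0.296 -0.107]]
cam in tool [ 6.86650473e-02 -2.27640578e-05 -1.52564502e-01] [[ 0.    1.    0.  ]
 [-0.97  0.   -0.26]
 [-0.26 -0.    0.97]] [374.27311191   0.         280.89986205]
```

View pics/w0.png

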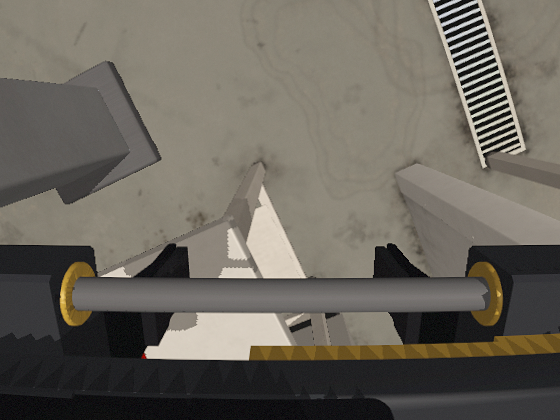

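```bash
cat >> h.py <<'E'
def go(x,y,z,yaw):
    "shift (cm, tool axes) and turn to put the TCP at x,y,z (mm) with tool y at yaw deg"
    s=bot.read_state();R=s["tcp_rot"];d=R.T@(np.array([x,y,z])/1000-s["position"])*100
    a=np.radians(yaw);Y=np.array([np.cos(a),np.sin(a),0]);Z=np.array([0,0,-1.]);T=np.c_[np.cross(Y,Z),Y,Z]
    r=np.degrees(cv2.Rodrigues(R.T@T)[0].ravel())
    print("t",round(s["time_s"],2),"shift",d.round(2),"turn",r.round(1),"J",s["joint_positions"].round(0))
O=np.array([618.5,3.0]);A=-7.1
def hold(x,y):
    a=np.radians(A);return O+[x*np.cos(a)-y*np.sin(a),x*np.sin(a)+y*np.cos(a)]
E
python3 -c "
from h import *
go(*hold(-125,0),150,82.9)"
```

```text
t 0.15 shift [-44.39 -40.55   8.33] turn [ -0.1  -0.  -17. ] J [ 56.  30.  82.  -0.  68. -10.]
```

Emit:
apply_moves(steps=[[[-6, -5.4, 0, 0, 0, -3, 1], [-12, -11, 0, 0, 0, -6, 1], [-18, -16.3, 0, 0, 0, -9, 1], [-23, -21, 0, 0, 0, -12, 1], [-28, -25.5, 1, 0, 0, -15, 1], [-33, -30, 2, 0, 0, -17, 1], [-38, -34.6, 4, 0, 0, -17, 1], [-42, -38, 6, 0, 0, -17, 1], [-44.4, -40.5, 8.3, 0, 0, -17, 1], [-44.4, -40.5, 8.3, 0, 0, -17, 1], [-44.4, -40.5, 8.3, 0, 0, -17, 1], [-44.4, -40.5, 8.3, 0, 0, -17, 1]]])

```text
time_s: 1.65
position: [0.4944, 0.0197, 0.1504]
tcp_rot: [[-0.992, 0.124, -0.001], [0.124, 0.992, 0.001], [0.002, 0.0, -1.0]]
force: [0.5, 0.5, -0.3]
opening: 0.996
grasp_force: 0.0
```

```bash
python3 -c "
from h import *
s=bot.read_state();print(s['position'],s['time_s'],s['qvel'].round(1))
cm=bot.camera_model('wrist');im=bot.capture('wrist');cv2.imwrite('pics/w1.png',im)
for c in blobs(im,*BLUE,amin=800): print('blue',c[:,0].min(0),c[:,0].max(0),rect(cm,c,.055),rect(cm,c,.07))
print('exp lid',proj(cm,np.r_[hold(-125,0)/1000,.07]))
go(*hold(-125,0),55,82.9)"
```

```text
[0.49442983 0.01973577 0.15035943] 1.65 [ 1.7 -1.   0.4  0.1 -0.2 -0.1]
blue [183 312] [250 337] (array([575. , -39.6]), array([50.4, 21.6]), 83.5) (array([566. , -35.5]), array([47.4, 20.3]), 83.5)
exp lid [[280.08514735 219.75087875]]
t 1.7 shift [-0.04 -0.18  9.57] turn [ 0. -0.  0.] J [-11.  28. 105.   0.  47. -94.]
```

View pics/w1.png

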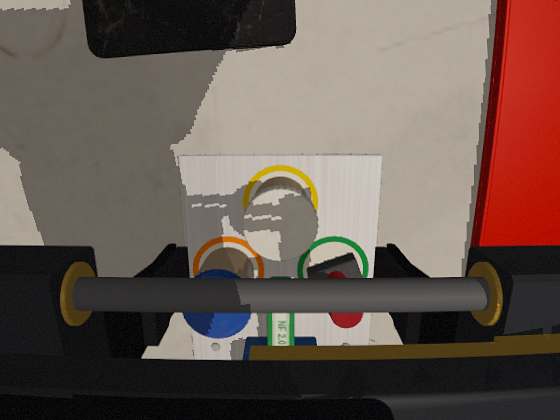

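The white lid is centred at (281,219), matching the predicted (280,220), so I'll grasp it.

Emit:
apply_moves(steps=[[[0, -0.15, 3, 0, 0, 0, 1], [0, -0.15, 6, 0, 0, 0, 1], [0, -0.15, 8.2, 0, 0, 0, 1], [0, -0.15, 9.4, 0, 0, 0, 1], [0, -0.15, 9.4, 0, 0, 0, 1], [0, -0.15, 9.4, 0, 0, 0, -1], [0, -0.15, 9.4, 0, 0, 0, -1], [0, -0.15, 9.4, 0, 0, 0, -1], [0, -0.15, 9.4, 0, 0, 0, -1], [0, -0.15, 9.4, 0, 0, 0, -1]]])

```text
time_s: 2.95
position: [0.495, 0.0179, 0.0567]
tcp_rot: [[-0.992, 0.124, 0.0], [0.124, 0.992, 0.0], [-0.0, 0.0, -1.0]]
force: [-0.3, 0.6, 1.0]
opening: 0.569
grasp_force: 30.0
```

```bash
python3 -c "
from h import *
s=bot.read_state();print(s['position'],s['opening']*87,s['grasp_force'])
go(409.4,261.8,57,82.9)"
```

```text
[0.49504001 0.01790362 0.05672249] 49.474414306305235 29.98285386711359
t 2.95 shift [11.52 23.14 -0.03] turn [ 0.  0. -0.] J [-11.  38. 108.   0.  34. -94.]
```

Emit:
apply_moves(steps=[[[0, 0, -2, 0, 0, 0, -1], [0, 0, -6, 0, 0, 0, -1], [0.5, 1, -9.5, 0, 0, 0, -1], [2.5, 5, -9.5, 0, 0, 0, -1], [5, 10, -9.5, 0, 0, 0, -1], [7.3, 14.6, -9.5, 0, 0, 0, -1], [9.5, 19, -9, 0, 0, 0, -1], [11.1, 22.3, -7, 0, 0, 0, -1], [11.5, 23.1, -4, 0, 0, 0, -1], [11.5, 23.1, -1.5, 0, 0, 0, -1], [11.5, 23.1, -0.4, 0, 0, 0, -1], [11.5, 23.1, 0, 0, 0, 0, -1], [11.5, 23.1, 0, 0, 0, 0, -1]]])

```text
time_s: 4.58
position: [0.4099, 0.2613, 0.0571]
tcp_rot: [[-0.992, 0.124, 0.001], [0.124, 0.992, 0.0], [-0.001, 0.0, -1.0]]
force: [-0.1, -0.5, 0.1]
opening: 0.569
grasp_force: 30.0
```

```bash
python3 -c "
from h import *
s=bot.read_state();print(s['position'],s['opening']*87,s['force'])
go(*hold(-65,45),160,82.9)"
```

```text
[0.40990217 0.26129661 0.05710601] 49.54576147210651 [-0.14753678 -0.54206822  0.05346407]
t 4.58 shift [-17.42 -18.54 -10.28] turn [ 0.   0.1 -0. ] J [ 19.  37. 110.  -0.  33. -64.]
```

Emit:
apply_moves(steps=[[[0, 0, 0.03, 0, 0, 0, -1], [0, 0, 0.03, 0, 0, 0, -0.2], [0, 0, 0.03, 0, 0, 0, 0.6], [0, 0, 0.03, 0, 0, 0, 0.6], [0, 0, -3, 0, 0, 0, 0.6], [0, 0, -7, 0, 0, 0, 0.6], [-3, -3.2, -10.2, 0, 0, 0, 0.5], [-7, -7.5, -10.2, 0, 0, 0, 0.2], [-11, -11.7, -10.2, 0, 0, 0, 0.2], [-15, -16, -10.2, 0, 0, 0, 0.2], [-17.4, -18.5, -10.2, 0, 0, 0, 0.2], [-17.4, -18.5, -10.2, 0, 0, 0, 0.2], [-17.4, -18.5, -10.2, 0, 0, 0, 0.2], [-17.4, -18.5, -10.2, 0, 0, 0, 0.2]]])

```text
time_s: 6.32
position: [0.5578, 0.0576, 0.1584]
tcp_rot: [[-0.993, 0.122, -0.002], [0.122, 0.993, 0.0], [0.002, 0.0, -1.0]]
force: [0.1, -0.7, 0.1]
opening: 0.602
grasp_force: 0.0
```

```bash
python3 -c "
from h import *
s=bot.read_state();print(s['position'],s['time_s'],s['qvel'].round(1))
cm=bot.camera_model('wrist');im=bot.capture('wrist');cv2.imwrite('pics/w2.png',im)
for c in blobs(im,*RED,amin=300,roi=(180,100,400,300)): print('red',c[:,0].min(0),c[:,0].max(0),rect(cm,c,.08))
for n,z in (('top',.08),('yellow',.004)):pass
print('exp knob',proj(cm,np.r_[hold(-65,45)/1000,.08]),'ring',proj(cm,np.r_[hold(-65,45)/1000,.004]),'yel',proj(cm,np.r_[hold(-125,0)/1000,.004]))
go(*hold(-65,45),58,82.9)"
```

```text
[0.55781393 0.05757095 0.1583862 ] 6.325 [ 0.1 -0.2 -0.3 -0.1 -0.1 -0.1]
red [261 198] [297 243] (array([559. ,  56.5]), array([28.5, 23.9]), -39.0)
exp knob [[279.52062715 223.22958271]] ring [[279.93576623 196.87030408]] yel [[224.13624913 124.12464256]]
t 6.38 shift [-0.18 -0.17 10.05] turn [ 0.  -0.1  0.1] J [ -6.  31.  95.   0.  54. -89.]
```

View pics/w2.png

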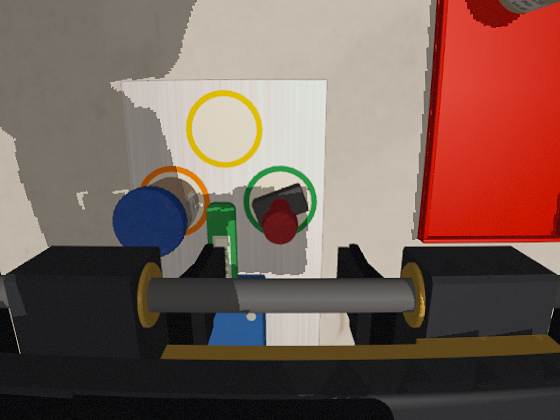

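Knob at (280,225), predicted (280,223). The rings sit about 4 px lower than predicted, which doesn't matter for this grasp. I'll grasp the stamp next.

Emit:
apply_moves(steps=[[[-0.3, -0.15, 3, 0, 0, 0, 0.2], [-0.3, -0.15, 6, 0, 0, 0, 0.2], [-0.3, -0.15, 8.7, 0, 0, 0, 0.2], [-0.3, -0.15, 10, 0, 0, 0, 0.2], [-0.3, -0.15, 10, 0, 0, 0, 0.2], [-0.3, -0.15, 10, 0, 0, 0, -1], [-0.3, -0.15, 10, 0, 0, 0, -1], [-0.3, -0.15, 10, 0, 0, 0, -1], [-0.3, -0.15, 10, 0, 0, 0, -1], [-0.3, -0.15, 10, 0, 0, 0, -1]]])

```text
time_s: 7.62
position: [0.5623, 0.0545, 0.059]
tcp_rot: [[-0.992, 0.124, 0.001], [0.124, 0.992, 0.0], [-0.001, 0.0, -1.0]]
force: [-0.1, 1.4, 2.3]
opening: 0.262
grasp_force: 29.9
```

```bash
python3 -c "
from h import *
s=bot.read_state();print(s['position']*1000,s['opening']*87,s['force'])
go(488.7,251.5,s['position'][2]*1000+.2,82.9)"
```

```text
[562.34906228  54.5157303   59.02223739] 22.802213595336852 [-0.13030169  1.37164214  2.28305931]
t 7.62 shift [ 9.75 18.63 -0.02] turn [ 0.   0.1 -0. ] J [ -6.  40.  98.   0.  41. -89.]
```

Emit:
apply_moves(steps=[[[0, 0, -2, 0, 0, 0, -1], [0, 0, -6, 0, 0, 0, -1], [1, 1.9, -9.5, 0, 0, 0, -1], [3, 5.7, -9.5, 0, 0, 0, -1], [5.3, 10, -9.5, 0, 0, 0, -1], [7.5, 14.4, -9.5, 0, 0, 0, -1], [9.2, 17.6, -8.5, 0, 0, 0, -1], [9.7, 18.6, -6, 0, 0, 0, -1], [9.7, 18.6, -3, 0, 0, 0, -1], [9.7, 18.6, -1, 0, 0, 0, -1], [9.7, 18.6, -0.2, 0, 0, 0, -1], [9.7, 18.6, 0, 0, 0, 0, -1], [9.7, 18.6, 0, 0, 0, 0, -1]]])

```text
time_s: 9.25
position: [0.4888, 0.2509, 0.0591]
tcp_rot: [[-0.992, 0.124, 0.0], [0.124, 0.992, -0.0], [-0.0, -0.0, -1.0]]
force: [-1.4, -1.6, 0.7]
opening: 0.255
grasp_force: 29.8
```

```bash
python3 -c "
from h import *
s=bot.read_state();print(s['position']*1000,s['opening']*87,s['force'])
go(*hold(-65,-45),160,82.9)"
```

```text
[488.80526931 250.86581652  59.13394432] 22.148408115810636 [-1.36112021 -1.55675761  0.73338004]
t 9.25 shift [ -9.44 -27.49 -10.08] turn [-0.  0. -0.] J [ 16.  40. 101.  -0.  40. -67.]
```

Emit:
apply_moves(steps=[[[0, 0, 0.03, 0, 0, 0, -1], [0, 0, 0.03, 0, 0, 0, -0.4], [0, 0, 0.03, 0, 0, 0, 0.2], [0, 0, 0.03, 0, 0, 0, 0.2], [0, 0, -3, 0, 0, 0, 0.2], [0, 0, -7, 0, 0, 0, 0.4], [-2, -5.8, -10, 0, 0, 0, 0.6], [-4, -11.6, -10, 0, 0, 0, 0.7], [-6, -17.5, -10, 0, 0, 0, 0.7], [-8, -23.3, -10, 0, 0, 0, 0.7], [-9.5, -27.5, -10, 0, 0, 0, 0.7], [-9.5, -27.5, -10, 0, 0, 0, 0.7], [-9.5, -27.5, -10, 0, 0, 0, 0.7], [-9.5, -27.5, -10, 0, 0, 0, 0.7]]])

```text
time_s: 11.0
position: [0.5482, -0.0322, 0.1584]
tcp_rot: [[-0.993, 0.122, -0.001], [0.122, 0.993, 0.001], [0.001, 0.0, -1.0]]
force: [0.5, -0.0, 0.5]
opening: 0.846
grasp_force: 0.0
```

```bash
python3 -c "
from h import *
s=bot.read_state();print(s['position'],s['time_s'],s['qvel'].round(1))
cm=bot.camera_model('wrist');im=bot.capture('wrist');cv2.imwrite('pics/w3.png',im)
t=bot.capture('top');cv2.imwrite('pics/top3.png',t)
for c in blobs(im,*BLUE,amin=300): print('blue',c[:,0].min(0),c[:,0].max(0),rect(cm,c,.07))
print('exp lid',proj(cm,np.r_[hold(-65,-45)/1000,.07]))
go(*hold(-65,-45),57,82.9)
cv2.imwrite('pics/c3.png',np.hstack([im,cv2.resize(t[190:350,130:330],(525,420))])[:,:][::1,::1] if 0 else np.vstack([im[:300],np.pad(cv2.resize(t[200:340,130:330],(429,300)),((0,0),(0,131),(0,0)))]))
"
```

```text
[ 0.54824176 -0.03215574  0.15836987] 11.0 [ 0.4 -0.2 -0.2 -0.1 -0.  -0.1]
blue [244 184] [316 256] (array([551.4, -34.2]), array([50.1, 48.7]), 12.6)
blue [295 313] [377 345] (array([639.1,  -3. ]), array([61. , 27.1]), 82.8)
exp lid [[279.86666261 216.58008463]]
t 11.1 shift [-1.000e-02 -1.400e-01  1.015e+01] turn [ 0.  -0.   0.1] J [-15.  30.  97.   0.  53. -98.]
```

View pics/c3.png

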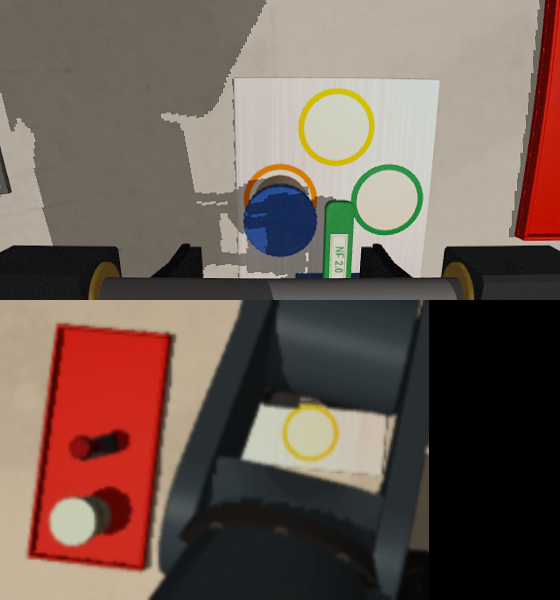

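The blue lid spans (244–316, 184–256), centre (280,220). White pot and stamp are standing in the tray. I'll grasp the blue pot.

Emit:
apply_moves(steps=[[[-0.2, -0.2, 3, 0, 0, 0, 0.7], [-0.2, -0.2, 6, 0, 0, 0, 0.7], [-0.2, -0.2, 8.8, 0, 0, 0, 0.7], [-0.2, -0.2, 10.1, 0, 0, 0, 0.7], [-0.2, -0.2, 10.1, 0, 0, 0, 0.7], [-0.2, -0.2, 10.1, 0, 0, 0, -1], [-0.2, -0.2, 10.1, 0, 0, 0, -1], [-0.2, -0.2, 10.1, 0, 0, 0, -1], [-0.2, -0.2, 10.1, 0, 0, 0, -1]]])

```text
time_s: 12.22
position: [0.5512, -0.0359, 0.0583]
tcp_rot: [[-0.992, 0.124, 0.001], [0.124, 0.992, -0.0], [-0.001, 0.0, -1.0]]
force: [-0.3, 0.5, 3.2]
opening: 0.57
grasp_force: 29.9
```

```bash
python3 -c "
from h import *
s=bot.read_state();print(s['position']*1000,s['opening']*87,s['force'])
go(568,241.2,s['position'][2]*1000+.2,82.9)
cm=bot.camera_model('top');im=cv2.imread('pics/top3.png')
print(proj(cm,[[.4888,.2509,.08],[.4888,.2509,.004],[.4099,.2613,.07]])-[130,200])"
```

```text
[551.18023213 -35.89410827  58.25368027] 49.55511411183265 [-0.33918349  0.4864066   3.21288983]
t 12.22 shift [ 1.77e+00  2.77e+01 -2.00e-02] turn [ 0.   0.1 -0. ] J [-15.  40. 100.   0.  40. -98.]
[[ 36.97087883  67.65139985]
 [ 47.32037129  67.25061251]
 [ 33.9082491  103.68308114]]
```

Emit:
apply_moves(steps=[[[0, 0, -2, 0, 0, 0, -1], [0, 0, -6, 0, 0, 0, -1], [0.1, 2, -10, 0, 0, 0, -1], [0.4, 7, -10, 0, 0, 0, -1], [0.8, 12.5, -10, 0, 0, 0, -1], [1.2, 18, -10, 0, 0, 0, -1], [1.5, 23, -10, 0, 0, 0, -1], [1.7, 26.5, -8.5, 0, 0, 0, -1], [1.8, 27.7, -6, 0, 0, 0, -1], [1.8, 27.7, -3, 0, 0, 0, -1], [1.8, 27.7, -1, 0, 0, 0, -1], [1.8, 27.7, -0.2, 0, 0, 0, -1], [1.8, 27.7, 0, 0, 0, 0, -1], [1.8, 27.7, 0, 0, 0, 0, -1]]])

```text
time_s: 13.98
position: [0.5675, 0.2412, 0.0582]
tcp_rot: [[-0.992, 0.124, 0.001], [0.124, 0.992, 0.0], [-0.001, 0.0, -1.0]]
force: [1.2, 0.3, 0.2]
opening: 0.572
grasp_force: 30.0
```

```bash
python3 -c "
from h import *
s=bot.read_state();print(s['position']*1000,s['opening']*87,s['force'])
go(*hold(-62,0),160,82.9)"
```

```text
[567.53871859 241.15869138  58.24677996] 49.789086826009246 [1.18339245 0.34706563 0.2369166 ]
t 13.97 shift [ -1.82 -23.   -10.18] turn [ 0.   0.1 -0. ] J [ 13.  43.  91.  -0.  46. -70.]
```

Emit:
apply_moves(steps=[[[0, 0, 0.03, 0, 0, 0, -1], [0, 0, 0.03, 0, 0, 0, -0.2], [0, 0, 0.03, 0, 0, 0, 0.6], [0, 0, 0.03, 0, 0, 0, 0.6], [0, 0, -3, 0, 0, 0, 0.6], [0, 0, -7, 0, 0, 0, 0.6], [-0.4, -5, -10, 0, 0, 0, 0.5], [-0.8, -10, -10, 0, 0, 0, 0.2], [-1.2, -15, -10, 0, 0, 0, 0.2], [-1.6, -20, -10, 0, 0, 0, 0.2], [-1.8, -23, -10, 0, 0, 0, 0.2], [-1.8, -23, -10, 0, 0, 0, 0.2], [-1.8, -23, -10, 0, 0, 0, 0.2], [-1.8, -23, -10, 0, 0, 0, 0.2], [-1.8, -23, -10, 0, 0, 0, 0.2], [-1.8, -23, -10, 0, 0, 0, 0.2]]])

```text
time_s: 15.98
position: [0.5565, 0.0115, 0.1576]
tcp_rot: [[-0.992, 0.123, 0.0], [0.123, 0.992, 0.0], [-0.0, 0.0, -1.0]]
force: [-0.5, -1.2, -0.7]
opening: 0.596
grasp_force: 0.0
```

```bash
python3 -c "
from h import *
s=bot.read_state();print(s['position']*1000,s['time_s'],s['qvel'].round(2))
cm=bot.camera_model('wrist');im=bot.capture('wrist');cv2.imwrite('pics/w4.png',im)
for n,col,z in (('green',GRN,.039),('greenring',GRN,.004),('yel',YEL,.004),('orange',((6,130,120),(17,255,255)),.004),('blue',BLUE,.055)):
  for c in blobs(im,*col,amin=150,roi=(60,40,500,330))[:4]: print(n,c[:,0].min(0),c[:,0].max(0),rect(cm,c,z))
print('seats',[hold(*p).round(1) for p in((-125,0),(-65,45),(-65,-45))])
"
```

```text
[556.49954676  11.4659483  157.56280958] 15.975 [-0.31 -0.04 -0.01 -0.1   0.09  0.  ]
green [299 161] [371 231] (array([555.2,  51.5]), array([53.9, 53.5]), 83.2)
green [267 197] [295 277] (array([582.6,   7.3]), array([64.9, 21.3]), -7.2)
greenring [299 161] [371 231] (array([563.9,  55.6]), array([60.9, 60.4]), 83.2)
greenring [267 197] [295 277] (array([594.8,   5.7]), array([73.3, 24.1]), -7.2)
yel [243  84] [319 161] (array([498.4,  17.8]), array([61.1, 60.6]), 83.0)
yel [137 263] [154 326] (array([ 634.6, -124.8]), array([66.1, 14.2]), -15.4)
yel [410 263] [424 326] (array([665.2, 123.4]), array([65.4, 13.1]), -2.0)
orange [191 161] [263 231] (array([552.8, -34.8]), array([61. , 60.4]), 82.8)
blue [240 313] [321 329] (array([ 6.443e+02, -3.000e-01]), array([62.8, 14.2]), 83.0)
seats [array([494.5,  18.5]), array([559.6,  55.7]), array([548.4, -33.6])]
```

View pics/w4.png

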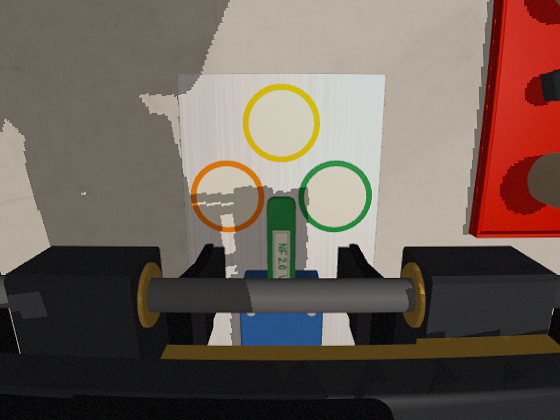

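The rings are centred at (281,122), (335,196) and (227,196). The stick runs along column 281 with its tip at row 197. I'll grip it about 18 mm from the tip.

```bash
python3 -c "
from h import *
go(568,9.2,26.8,82.8)"
```

```text
t 16.02 shift [-1.16 -0.07 13.08] turn [0.  0.  0.1] J [-10.  31.  96.   0.  53. -93.]
```

Emit:
apply_moves(steps=[[[-1.2, -0.07, 3, 0, 0, 0, 0.2], [-1.2, -0.07, 6.5, 0, 0, 0, 0.2], [-1.2, -0.07, 10, 0, 0, 0, 0.2], [-1.2, -0.07, 12.3, 0, 0, 0, 0.2], [-1.2, -0.07, 13.1, 0, 0, 0, 0.2], [-1.2, -0.07, 13.1, 0, 0, 0, 0.2], [-1.2, -0.07, 13.1, 0, 0, 0, 0.2]]])

```text
time_s: 16.9
position: [0.5691, 0.0085, 0.0276]
tcp_rot: [[-0.992, 0.124, 0.002], [0.124, 0.992, -0.0], [-0.002, -0.0, -1.0]]
force: [0.5, -0.1, -0.3]
opening: 0.6
grasp_force: 0.0
```

```bash
python3 -c "
from h import *
s=bot.read_state();print(s['position']*1000,s['time_s'],s['qvel'].round(2),s['force'])
go(568,9.2,26.8,82.8)
cm=bot.camera_model('wrist');im=bot.capture('wrist')
for c in blobs(im,*GRN,amin=150,roi=(240,0,320,415))[:2]: print(c[:,0].min(0),c[:,0].max(0),rect(cm,c,.039))
"
```

```text
[569.12936179   8.5042034   27.55381201] 16.9 [-0.02 -0.42  0.15 -0.   -0.03 -0.01] [ 0.47604567 -0.0864517  -0.34007623]
t 16.9 shift [0.12 0.06 0.08] turn [-0.   0.1  0.1] J [-10.  44.  98.  -0.  38. -93.]
[258 236] [311 278] (array([558.3,  10.6]), array([21.4, 18.4]), 81.9)
[300 313] [309 345] (array([592.5,  15.2]), array([16. ,  3.9]), -6.2)
```

Emit:
apply_moves(steps=[[[0.1, 0.06, 0.08, 0, 0, 0, 0.2], [0.1, 0.06, 0.08, 0, 0, 0, -0.5], [0.1, 0.06, 0.08, 0, 0, 0, -1], [0.1, 0.06, 0.08, 0, 0, 0, -1], [0.1, 0.06, 0.08, 0, 0, 0, -1], [0.1, 0.06, 0.08, 0, 0, 0, -1]]])

```text
time_s: 17.7
position: [0.5674, 0.0093, 0.0257]
tcp_rot: [[-0.992, 0.124, -0.0], [0.124, 0.992, -0.0], [0.0, -0.0, -1.0]]
force: [-0.5, 0.4, -0.3]
opening: 0.244
grasp_force: 30.0
```

Emit:
apply_moves(steps=[[[0.5, 0, 0, 0, 0, 0, -1], [1.5, 0, 0, 0, 0, 0, -1], [2.7, 0, 0, 0, 0, 0, -1], [4, 0, 0, 0, 0, 0, -1], [5.3, 0, 0, 0, 0, 0, -1], [6.6, 0, 0, 0, 0, 0, -1], [7.9, 0, 0, 0, 0, 0, -1], [9.2, 0, 0, 0, 0, 0, -1], [10.4, 0, 0, 0, 0, 0, -1], [10.8, 0, 0, 0, 0, 0, -1], [10.8, 0, 0, 0, 0, 0, -1], [10.8, 0, 0, 0, 0, 0, -1], [10.8, 0, 0, 0, 0, 0, -1]]])

```text
time_s: 19.32
position: [0.4609, 0.0225, 0.0258]
tcp_rot: [[-0.992, 0.124, 0.001], [0.124, 0.992, -0.0], [-0.001, -0.0, -1.0]]
force: [-0.5, 0.1, -0.5]
opening: 0.251
grasp_force: 30.0
```

```bash
python3 -c "
from h import *
s=bot.read_state();print(s['position']*1000,s['time_s'],s['opening']*87,s['force'])
cm=bot.camera_model('wrist');im=bot.capture('wrist');cv2.imwrite('pics/w5.png',im)
t=bot.capture('top');S=bot.capture('scene');cv2.imwrite('pics/c5.png',np.vstack([im[:,60:500],np.hstack([cv2.resize(S[160:260,170:320],(440,293))])]).astype(np.uint8)[:600])
for c in blobs(im,*GRN,amin=100,roi=(230,180,340,415))[:3]: print(c[:,0].min(0),c[:,0].max(0),rect(cm,c,.039))
"
```

```text
[460.86732363  22.53507219  25.76786933] 19.325 21.80734155008543 [-0.54616081  0.11060671 -0.52048621]
[253 242] [308 277] (array([450.1,  23.1]), array([22.2, 15.1]), 83.0)
[256 313] [265 345] (array([480.7,  10.7]), array([15.7,  3.8]), -7.8)
[298 313] [306 345] (array([482.9,  28.2]), array([15.7,  3.5]), -6.3)
```

View pics/c5.png

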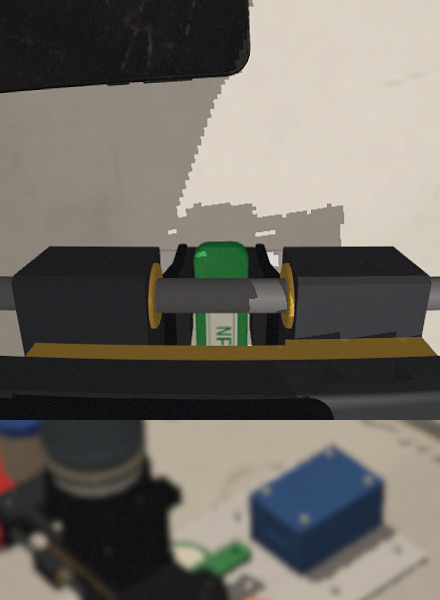

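The stick is out and level: its tip is at (221,242) in the crop, about 18.5 mm from the TCP. I'll hover near the rest and look.

```bash
python3 -c "
from h import *
go(405,-300,190,89.2)
im=cv2.imread('pics/scene0.png');cm=bot.camera_model('scene')
for c in blobs(im,*YEL,amin=150,roi=(300,280,365,335)): print(rect(cm,c,.034))
"
```

```text
t 19.48 shift [  1.51 -32.7  -16.43] turn [-0.   0.  -6.3] J [-11.  40. 114.  -0.  26. -94.]
(array([ 469.2, -304.8]), array([77.6, 57.8]), -0.7)
```

Emit:
apply_moves(steps=[[[0, 0, -2, 0, 0, 0, -1], [0, 0, -6, 0, 0, 0, -1], [0, -1, -10.5, 0, 0, 0, -1], [0.2, -5, -14, 0, 0, -1, -1], [0.5, -10, -16.4, 0, 0, -2, -1], [0.7, -15, -16.4, 0, 0, -3, -1], [1, -20, -16.4, 0, 0, -4, -1], [1.2, -25, -16.4, 0, 0, -5, -1], [1.4, -29.5, -16.4, 0, 0, -6, -1], [1.5, -32, -16.4, 0, 0, -6.3, -1], [1.5, -32.7, -16.4, 0, 0, -6.3, -1], [1.5, -32.7, -16.4, 0, 0, -6.3, -1], [1.5, -32.7, -16.4, 0, 0, -6.3, -1], [1.5, -32.7, -16.4, 0, 0, -6.3, -1], [1.5, -32.7, -16.4, 0, 0, -6.3, -1]]])

```text
time_s: 21.35
position: [0.4051, -0.2993, 0.1898]
tcp_rot: [[-1.0, 0.013, -0.0], [0.013, 1.0, 0.0], [0.0, 0.0, -1.0]]
force: [-0.1, 0.1, -0.6]
opening: 0.246
grasp_force: 30.0
```

```bash
python3 -c "
from h import *
s=bot.read_state();print(s['position']*1000,s['time_s'],s['opening']*87,s['qvel'].round(2))
cm=bot.camera_model('wrist');im=bot.capture('wrist');cv2.imwrite('pics/w6.png',im)
for c in blobs(im,*YEL,amin=100,roi=(160,60,400,300))[:3]: print(c[:,0].min(0),c[:,0].max(0),rect(cm,c,.034))
"
```

```text
[ 405.05262726 -299.25785685  189.82583323] 21.35 21.39076544468918 [-0.22  0.11 -0.27  0.03 -0.02 -0.01]
[247 231] [312 246] (array([ 444.7, -302. ]), array([57. , 13.8]), 89.3)
[340 263] [354 299] (array([ 486.8, -241.6]), array([37.2, 11. ]), 9.8)
[208 263] [222 299] (array([ 485.4, -361.1]), array([37.3, 11.2]), -12.5)
```

View pics/w6.png

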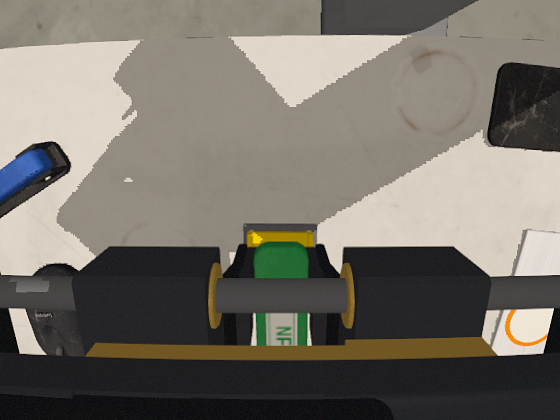

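Only the near edge of the rest shows, behind the stick: (247–312, 231–246). That agrees with the top view, so I'll lower onto it.

```bash
python3 -c "
from h import *
go(418.5,-300.2,26,89.2)
"
```

```text
t 21.4 shift [-1.35 -0.06 16.38] turn [0. 0. 0.] J [ -49.   25.  102.    0.   53. -138.]
```

Emit:
apply_moves(steps=[[[-0.3, 0, 2, 0, 0, 0, -1], [-1, 0, 5, 0, 0, 0, -1], [-1.35, 0, 8.5, 0, 0, 0, -1], [-1.35, -0.06, 12, 0, 0, 0, -1], [-1.35, -0.06, 14.3, 0, 0, 0, -1], [-1.35, -0.06, 15.3, 0, 0, 0, -1], [-1.35, -0.06, 15.3, 0, 0, 0, -1], [-1.35, -0.06, 15.3, 0, 0, 0, -1], [-1.35, -0.06, 15.3, 0, 0, 0, -1]]])

```text
time_s: 22.52
position: [0.4189, -0.3013, 0.0377]
tcp_rot: [[-1.0, 0.014, 0.001], [0.014, 1.0, -0.002], [-0.001, -0.002, -1.0]]
force: [0.8, -0.2, 0.3]
opening: 0.246
grasp_force: 30.0
```

```bash
python3 -c "
from h import *
s=bot.read_state();print(s['position']*1000,s['force'],s['opening']*87)
go(418.5,-300.2,26,89.2)
"
```

```text
[ 418.85024675 -301.25299893   37.73750883] [ 0.83890113 -0.18241473  0.3346022 ] 21.396805844674777
t 22.52 shift [0.04 0.11 1.17] turn [-0.1  0.1 -0. ] J [ -48.   40.  106.   -0.   33. -137.]
```

Emit:
apply_moves(steps=[[[0.05, 0.1, 0.5, 0, 0, 0, -1], [0.05, 0.1, 0.9, 0, 0, 0, -1], [0.05, 0.1, 1.1, 0, 0, 0, -1], [0.05, 0.1, 1.17, 0, 0, 0, -1], [0.05, 0.1, 1.17, 0, 0, 0, -1], [0.05, 0.1, 1.17, 0, 0, 0, -1]]])

```text
time_s: 23.28
position: [0.4177, -0.2996, 0.0254]
tcp_rot: [[-1.0, 0.014, -0.0], [0.014, 1.0, 0.0], [0.0, 0.0, -1.0]]
force: [-0.7, 0.6, 5.0]
opening: 0.249
grasp_force: 30.0
```

```bash
python3 -c "
from h import *
s=bot.read_state();print(s['position']*1000,s['force'],s['moment'],s['opening']*87)
S=bot.capture('scene');cv2.imwrite('pics/s7.png',cv2.resize(S[260:350,280:400],(800,600),interpolation=cv2.INTER_CUBIC))
"
```

```text
[ 417.67970186 -299.59124953   25.43347108] [-0.72159785  0.5961871   4.98035299] [0.18347907 0.14637123 0.00483268] 21.665310662117513
```

View pics/s7.png

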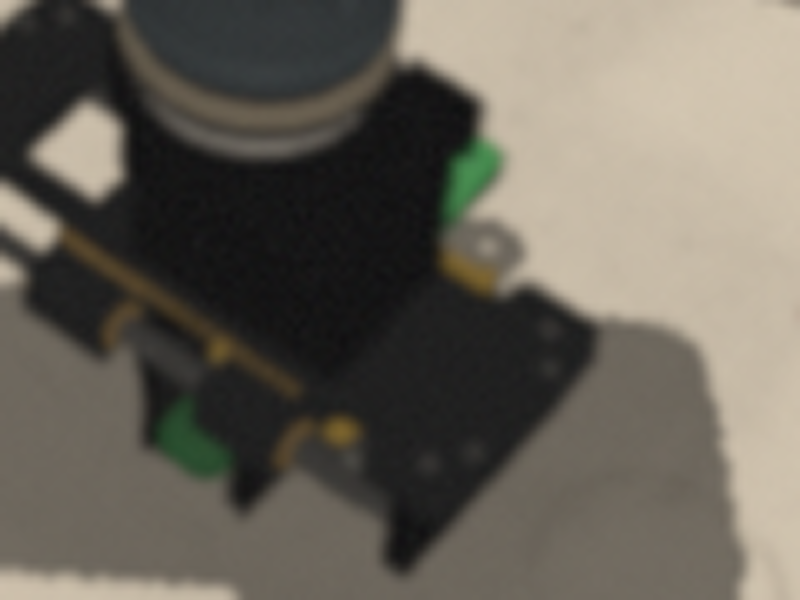

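The stick is on the rest, with a 5 N contact and its far end at (475,170). I'll release and move away.

Emit:
apply_moves(steps=[[[0, 0, 0, 0, 0, 0, -0.6], [0, 0, 0, 0, 0, 0, -0.2], [0, 0, 0, 0, 0, 0, 0], [0, 0, 0, 0, 0, 0, 0], [0, 0, -2, 0, 0, 0, 0], [0, 0, -6, 0, 0, 0, 0.2], [0, 0, -11, 0, 0, 0, 0.4], [0, 5, -14, 0, 0, 1, 0.6], [0, 10, -14, 0, 0, 2, 0.6], [0, 15, -14, 0, 0, 3, 0.6], [0, 20, -14, 0, 0, 4, 0.6], [0, 25, -14, 0, 0, 5, 0.6], [0, 30, -14, 0, 0, 6, 0.6], [0, 35, -14, 0, 0, 6.3, 0.6], [0, 40, -14, 0, 0, 6.3, 0.6], [0, 45, -14, 0, 0, 6.3, 0.6], [0, 50, -14, 0, 0, 6.3, 0.6], [0, 54, -14, 0, 0, 6.3, 0.6], [0, 55.5, -14, 0, 0, 6.3, 0.6], [0, 55.5, -14, 0, 0, 6.3, 0.6]]])

```text
time_s: 25.82
position: [0.4254, 0.2555, 0.1648]
tcp_rot: [[-0.993, 0.122, -0.0], [0.122, 0.993, -0.001], [0.0, -0.001, -1.0]]
force: [-0.2, -0.2, -0.3]
opening: 0.803
grasp_force: 0.0
```

```bash
python3 -c "
from h import *
t=bot.capture('top');cm=bot.camera_model('top');cv2.imwrite('pics/top8.png',t);S=bot.capture('scene');cs=bot.camera_model('scene')
for n,i,c_,r in(('top',t,cm,(385,220,450,310)),('scene',S,cs,(290,260,380,340))):
  for nm,col,z in(('stick',GRN,.039),('rest',YEL,.034)):
    for c in blobs(i,*col,amin=30,roi=r)[:2]: print(n,nm,rect(c_,c,z))
  cv2.imwrite('pics/x%s.png'%n,cv2.resize(i[r[1]:r[3],r[0]:r[2]],None,fx=4,fy=4))
a=cv2.imread('pics/xtop.png');b=cv2.imread('pics/xscene.png');h=max(a.shape[0],b.shape[0]);P=lambda q:np.pad(q,((0,h-q.shape[0]),(0,0),(0,0)))
cv2.imwrite('pics/c8.png',np.hstack([P(a),P(b)]))
go(409.9,261.3,57.2,82.9)
"
```

```text
top stick (array([ 473.3, -298.5]), array([147.6,  22.8]), -0.5)
top rest (array([ 475.4, -320.1]), array([74.4, 19.2]), -1.0)
top rest (array([ 475.8, -279.5]), array([76.5, 18.7]), -0.7)
scene stick (array([ 469.2, -302.9]), array([146.5,  23. ]), -1.1)
scene rest (array([ 470. , -322.6]), array([79.7, 22. ]), -1.8)
scene rest (array([ 470.6, -282. ]), array([74.4, 12.1]), -0.7)
t 25.93 shift [ 1.62  0.53 10.76] turn [-0.1 -0.  -0. ] J [ 18.  26. 104.  -0.  49. -65.]
```

View pics/c8.png

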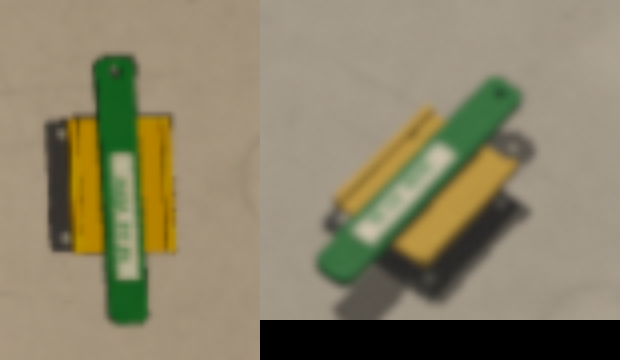

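The stick lies between the lips, within about 2 mm of centre. Next I'll return the white pot.

Emit:
apply_moves(steps=[[[1.6, 0.5, 2, 0, 0, 0, 0.7], [1.6, 0.5, 5, 0, 0, 0, 0.7], [1.6, 0.5, 8, 0, 0, 0, 0.7], [1.6, 0.5, 10.2, 0, 0, 0, 0.7], [1.6, 0.5, 10.7, 0, 0, 0, 0.7], [1.6, 0.5, 10.7, 0, 0, 0, 0.7], [1.6, 0.5, 10.7, 0, 0, 0, -1], [1.6, 0.5, 10.7, 0, 0, 0, -1], [1.6, 0.5, 10.7, 0, 0, 0, -1], [1.6, 0.5, 10.7, 0, 0, 0, -1]]])

```text
time_s: 27.18
position: [0.4107, 0.2624, 0.0585]
tcp_rot: [[-0.992, 0.124, 0.001], [0.124, 0.992, 0.0], [-0.001, 0.0, -1.0]]
force: [-0.1, 0.5, 3.0]
opening: 0.57
grasp_force: 30.0
```

```bash
python3 -c "
from h import *
s=bot.read_state();p=s['position']*1000;print(p,s['opening']*87)
d=p-[409.9,261.3,57.1];go(*(np.array([495.,17.9])+[d[0],0]),p[2]+.1,82.9)
"
```

```text
[410.69757639 262.36129176  58.50635585] 49.59765454313364
t 27.18 shift [-1.146e+01 -2.321e+01 -1.000e-02] turn [0. 0. 0.] J [ 19.  37. 110.   0.  33. -63.]
```

Emit:
apply_moves(steps=[[[0, 0, -2, 0, 0, 0, -1], [0, 0, -6, 0, 0, 0, -1], [-0.5, -1, -9.5, 0, 0, 0, -1], [-2.5, -5, -9.5, 0, 0, 0, -1], [-5, -10.1, -9.5, 0, 0, 0, -1], [-7.3, -14.8, -9.5, 0, 0, 0, -1], [-9.5, -19.2, -9, 0, 0, 0, -1], [-11, -22.3, -7, 0, 0, 0, -1], [-11.5, -23.2, -4, 0, 0, 0, -1], [-11.5, -23.2, -1.5, 0, 0, 0, -1], [-11.5, -23.2, -0.4, 0, 0, 0, -1], [-11.5, -23.2, 0, 0, 0, 0, -1], [-11.5, -23.2, 0, 0, 0, 0, -1], [-11.5, -23.2, 0, 0, 0, 0, -1]]])

```text
time_s: 28.92
position: [0.4964, 0.0179, 0.0587]
tcp_rot: [[-0.992, 0.123, 0.002], [0.123, 0.992, -0.0], [-0.002, -0.0, -1.0]]
force: [0.5, -0.4, -2.4]
opening: 0.573
grasp_force: 30.0
```

```bash
python3 -c "
from h import *
s=bot.read_state();p=s['position']*1000;print(p,s['force'])
go(488.8,250.9,160,82.9)
"
```

```text
[496.39700374  17.91133966  58.71133959] [ 0.50806579 -0.41473677 -2.4397171 ]
t 28.93 shift [  3.61  23.03 -10.14] turn [-0.   0.1  0. ] J [-11.  37. 108.   0.  34. -94.]
```

Emit:
apply_moves(steps=[[[0, 0, 0.05, 0, 0, 0, -1], [0, 0, 0.05, 0, 0, 0, -1], [0, 0, 0.05, 0, 0, 0, -0.2], [0, 0, 0.05, 0, 0, 0, 0.6], [0, 0, 0.05, 0, 0, 0, 0.6], [0, 0, -3, 0, 0, 0, 0.6], [0, 0, -7, 0, 0, 0, 0.5], [0.6, 4, -10.1, 0, 0, 0, 0.2], [1.4, 9, -10.1, 0, 0, 0, 0.2], [2.2, 14, -10.1, 0, 0, 0, 0.2], [3, 19, -10.1, 0, 0, 0, 0.2], [3.6, 22.5, -10.1, 0, 0, 0, 0.2], [3.6, 23, -10.1, 0, 0, 0, 0.2], [3.6, 23, -10.1, 0, 0, 0, 0.2], [3.6, 23, -10.1, 0, 0, 0, 0.2], [3.6, 23, -10.1, 0, 0, 0, 0.2]]])

```text
time_s: 30.92
position: [0.4888, 0.2492, 0.159]
tcp_rot: [[-0.992, 0.125, -0.0], [0.125, 0.992, -0.0], [0.0, -0.0, -1.0]]
force: [0.3, 0.2, 0.7]
opening: 0.596
grasp_force: 0.0
```

```bash
python3 -c "
from h import *
s=bot.read_state();p=s['position']*1000;print(p,s['time_s'])
go(488.8,250.9,59.3,82.9)
im=bot.capture('wrist');t=bot.capture('top');cv2.imwrite('pics/top9.png',t)
cv2.imwrite('pics/c9.png',np.hstack([im[60:400,100:460],cv2.resize(t[160:300,150:330],(437,340))]))
cm=bot.camera_model('wrist');print(proj(cm,[.4888,.2509,.08])-[100,60])
"
```

```text
[488.77409481 249.2211115  159.02776298] 30.925
t 30.93 shift [0.02 0.17 9.97] turn [-0.  -0.  -0.1] J [ 15.  30.  97.  -0.  53. -67.]
[[184.23036258 159.56734635]]
```

View pics/c9.png

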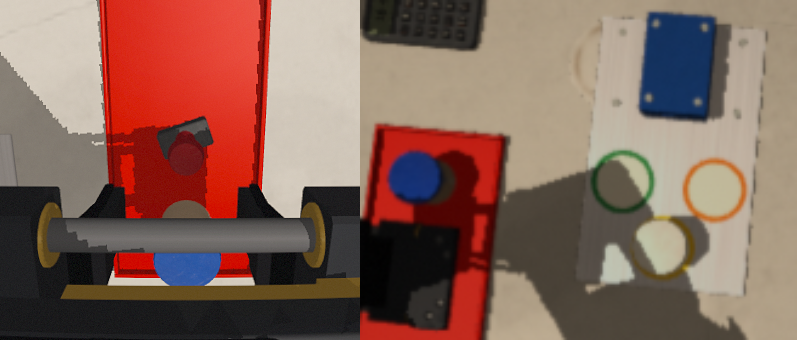

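The stamp is upright, knob near (186,155), and the white pot is back on the yellow ring.

Emit:
apply_moves(steps=[[[0, 0.17, 3, 0, 0, 0, 0.2], [0, 0.17, 6, 0, 0, 0, 0.2], [0, 0.17, 8.7, 0, 0, 0, 0.2], [0, 0.17, 9.95, 0, 0, 0, 0.2], [0, 0.17, 9.95, 0, 0, 0, 0.2], [0, 0.17, 9.95, 0, 0, 0, 0.2], [0, 0.17, 9.95, 0, 0, 0, -1], [0, 0.17, 9.95, 0, 0, 0, -1], [0, 0.17, 9.95, 0, 0, 0, -1], [0, 0.17, 9.95, 0, 0, 0, -1]]])

```text
time_s: 32.28
position: [0.489, 0.2522, 0.0598]
tcp_rot: [[-0.992, 0.124, 0.001], [0.124, 0.992, 0.0], [-0.001, 0.0, -1.0]]
force: [0.0, 1.0, 1.2]
opening: 0.261
grasp_force: 29.9
```

```bash
python3 -c "
from h import *
s=bot.read_state();p=s['position']*1000;print(p,s['opening']*87)
d=p-[488.8,250.9,59.1];go(*(np.array([562.3,55.1])+[d[0],0]),p[2]+.1,82.9)
"
```

```text
[488.98207869 252.21852995  59.78752851] 22.70078225459613
t 32.27 shift [-9.740e+00 -1.865e+01 -1.000e-02] turn [ 0.  0. -0.] J [ 16.  40. 100.   0.  40. -67.]
```

Emit:
apply_moves(steps=[[[0, 0, -2, 0, 0, 0, -1], [0, 0, -6, 0, 0, 0, -1], [-1, -1.9, -9.5, 0, 0, 0, -1], [-3, -5.7, -9.5, 0, 0, 0, -1], [-5.3, -10, -9.5, 0, 0, 0, -1], [-7.5, -14.4, -9.5, 0, 0, 0, -1], [-9.2, -17.6, -8.5, 0, 0, 0, -1], [-9.75, -18.65, -6, 0, 0, 0, -1], [-9.75, -18.65, -3, 0, 0, 0, -1], [-9.75, -18.65, -1, 0, 0, 0, -1], [-9.75, -18.65, -0.2, 0, 0, 0, -1], [-9.75, -18.65, 0, 0, 0, 0, -1], [-9.75, -18.65, 0, 0, 0, 0, -1], [-9.75, -18.65, 0, 0, 0, 0, -1]]])

```text
time_s: 34.02
position: [0.563, 0.055, 0.0602]
tcp_rot: [[-0.992, 0.124, 0.002], [0.124, 0.992, -0.0], [-0.002, 0.0, -1.0]]
force: [-1.0, 0.0, -1.1]
opening: 0.252
grasp_force: 29.9
```

```bash
python3 -c "
from h import *
s=bot.read_state();p=s['position']*1000;print(p,s['force'])
go(567.5,241.2,160,82.9)
"
```

```text
[563.00442308  55.00161717  60.17795555] [-1.01903798  0.01555709 -1.13314823]
t 34.02 shift [ 1.84 18.53 -9.98] turn [0.  0.1 0. ] J [ -6.  40.  98.  -0.  42. -89.]
```

Emit:
apply_moves(steps=[[[0, 0, 0.05, 0, 0, 0, -1], [0, 0, 0.06, 0, 0, 0, -1], [0, 0, 0.06, 0, 0, 0, -0.4], [0, 0, 0.06, 0, 0, 0, 0.1], [0, 0, 0.06, 0, 0, 0, 0.1], [0, 0, -3, 0, 0, 0, 0.1], [0, 0, -7, 0, 0, 0, 0.3], [0.5, 4, -10, 0, 0, 0, 0.6], [1, 9, -10, 0, 0, 0, 0.7], [1.5, 14, -10, 0, 0, 0, 0.7], [1.8, 17.7, -10, 0, 0, 0, 0.7], [1.8, 18.5, -10, 0, 0, 0, 0.7], [1.8, 18.5, -10, 0, 0, 0, 0.7], [1.8, 18.5, -10, 0, 0, 0, 0.7], [1.8, 18.5, -10, 0, 0, 0, 0.7]]])

```text
time_s: 35.9
position: [0.5676, 0.2394, 0.1595]
tcp_rot: [[-0.992, 0.126, -0.0], [0.126, 0.992, -0.0], [0.0, -0.0, -1.0]]
force: [0.4, -0.2, 0.1]
opening: 0.845
grasp_force: 0.0
```

```bash
python3 -c "
from h import *
s=bot.read_state();p=s['position']*1000;print(p)
go(567.5,241.2,58.6,82.9)
im=bot.capture('wrist');cm=bot.camera_model('wrist')
for c in blobs(im,*BLUE,amin=300)[:2]: print('blue',rect(cm,c,.07))
"
```

```text
[567.59581075 239.40849547 159.49264113]
t 35.9 shift [ 0.03  0.18 10.09] turn [-0.  -0.  -0.1] J [ 12.  35.  87.  -0.  58. -70.]
blue (array([567.7, 242.6]), array([49.9, 48.6]), 15.4)
```

Emit:
apply_moves(steps=[[[0, 0.2, 3, 0, 0, 0, 0.7], [0, 0.2, 6, 0, 0, 0, 0.7], [0, 0.2, 8.8, 0, 0, 0, 0.7], [0, 0.2, 10.1, 0, 0, 0, 0.7], [0, 0.2, 10.1, 0, 0, 0, 0.7], [0, 0.2, 10.1, 0, 0, 0, 0.7], [0, 0.2, 10.1, 0, 0, 0, -1], [0, 0.2, 10.1, 0, 0, 0, -1], [0, 0.2, 10.1, 0, 0, 0, -1], [0, 0.2, 10.1, 0, 0, 0, -1]]])

```text
time_s: 37.2
position: [0.568, 0.2429, 0.0589]
tcp_rot: [[-0.992, 0.124, 0.001], [0.124, 0.992, 0.0], [-0.001, 0.0, -1.0]]
force: [0.5, -0.0, 2.4]
opening: 0.569
grasp_force: 30.1
```

```bash
python3 -c "
from h import *
s=bot.read_state();p=s['position']*1000;print(p,s['opening']*87)
d=p-[567.5,241.2,58.2];go(*(np.array([551.2,-35.3])+[d[0],0]),p[2]+.1,82.9)
"
```

```text
[567.98592641 242.87639366  58.93536284] 49.48865662804601
t 37.2 shift [-1.820e+00 -2.781e+01 -2.000e-02] turn [ 0.  0. -0.] J [ 13.  43.  90.   0.  47. -70.]
```

Emit:
apply_moves(steps=[[[0, 0, -2, 0, 0, 0, -1], [0, 0, -6, 0, 0, 0, -1], [-0.1, -1.5, -11, 0, 0, 0, -1], [-0.4, -6.5, -12, 0, 0, 0, -1], [-0.8, -12, -12, 0, 0, 0, -1], [-1.2, -17.5, -12, 0, 0, 0, -1], [-1.5, -22.7, -12, 0, 0, 0, -1], [-1.7, -26.5, -10.5, 0, 0, 0, -1], [-1.8, -27.8, -7, 0, 0, 0, -1], [-1.8, -27.8, -3.5, 0, 0, 0, -1], [-1.8, -27.8, -1, 0, 0, 0, -1], [-1.8, -27.8, -0.2, 0, 0, 0, -1], [-1.8, -27.8, 0, 0, 0, 0, -1], [-1.8, -27.8, 0, 0, 0, 0, -1], [-1.8, -27.8, 0, 0, 0, 0, -1]]])

```text
time_s: 39.08
position: [0.552, -0.0355, 0.0593]
tcp_rot: [[-0.992, 0.124, 0.002], [0.124, 0.992, -0.001], [-0.002, -0.0, -1.0]]
force: [-0.6, 0.1, -0.7]
opening: 0.573
grasp_force: 30.5
```

Emit:
apply_moves(steps=[[[0, 0, 0.05, 0, 0, 0, -1], [0, 0, 0.05, 0, 0, 0, -1], [0, 0, 0.05, 0, 0, 0, -0.2], [0, 0, 0.05, 0, 0, 0, 0.6], [0, 0, 0.05, 0, 0, 0, 0.6], [0, 0, -3, 0, 0, 0, 0.6], [0, 0, -7, 0, 0, 0, 0.6], [1, 0, -12, 0, 0, 0, 0.6], [6, 4, -14, 0, 0, 0, 0.6], [6, 4, -14, 0, 0, 0, 0.6], [6, 4, -14, 0, 0, 0, 0.6], [6, 4, -14, 0, 0, 0, 0.6], [6, 4, -14, 0, 0, 0, 0.6]]])

```text
time_s: 40.7
position: [0.4972, 0.0111, 0.1978]
tcp_rot: [[-0.992, 0.125, -0.001], [0.125, 0.992, 0.0], [0.001, -0.0, -1.0]]
force: [0.2, -0.1, -0.3]
opening: 0.798
grasp_force: 0.0
```

```bash
python3 -c "
from h import *
im=bot.capture('wrist');cv2.imwrite('pics/w10.png',im)
S=bot.capture('scene');cv2.imwrite('pics/c10.png',np.vstack([im[:300],cv2.resize(S[120:260,90:330],(560,300))[:300]]))
go(430,250,280,82.9)
"
```

```text
t 40.8 shift [ 9.62 22.85 -8.2 ] turn [ 0.  -0.  -0.1] J [-12.  23. 102.  -0.  54. -94.]
```

View pics/c10.png

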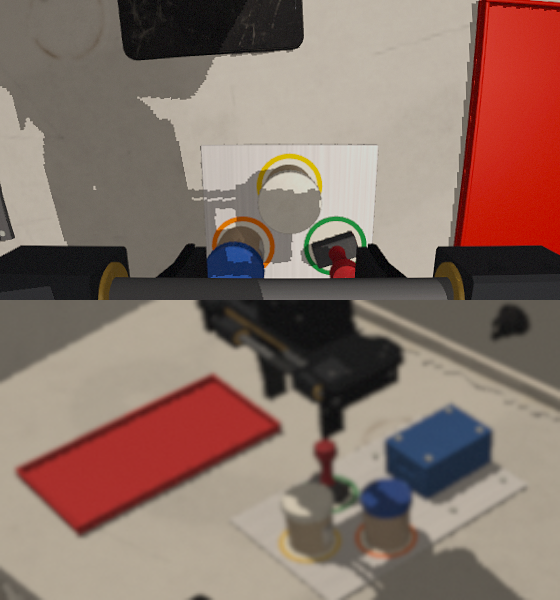

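All three are back, upright on their rings. I'll retreat and compare with the opening top view.

Emit:
apply_moves(steps=[[[2, 5, -5, 0, 0, 0, 0.6], [4, 10, -8, 0, 0, 0, 0.6], [6, 15, -8, 0, 0, 0, 0.6], [8, 20, -8, 0, 0, 0, 0.6], [9.6, 25, -8, 0, 0, 0, 0.6], [10.6, 30, -8, 0, 0, 0, 0.6], [11.6, 35, -8, 0, 0, 0, 0.6], [12.6, 40, -8, 0, 0, 0, 0.6], [12.6, 43, -8, 0, 0, 0, 0.6], [12.6, 43, -8, 0, 0, 0, 0.6], [12.6, 43, -8, 0, 0, 0, 0.6]]])

```text
time_s: 42.18
position: [0.4247, 0.4531, 0.2779]
tcp_rot: [[-0.992, 0.124, -0.001], [0.124, 0.992, -0.002], [0.001, -0.002, -1.0]]
force: [0.4, -0.2, 0.2]
opening: 0.798
grasp_force: 0.0
```

```bash
python3 -c "
from h import *
cm=bot.camera_model('top');a=cv2.imread('pics/top0.png');b=bot.capture('top')
for n,col,z,roi in(('bluelid',BLUE,.07,(280,222,312,252)),('knob',RED,.08,(240,220,275,250)),('stick',GRN,.039,(385,220,450,310)),('greenring',GRN,.004,(240,215,272,250)),('lock',RED,.02,(395,145,425,185)),('white',((15,20,130),(35,90,255)),.07,(258,246,290,278))):
  for i in(a,b):
    for c in blobs(i,*col,amin=20,roi=roi)[:1]: print(n,rect(cm,c,z))
cv2.imwrite('pics/c11.png',cv2.resize(np.hstack([a[140:300,140:340],b[140:300,140:340]]),(800,320)))
"
```

```text
bluelid (array([550. , -33.6]), array([46.2, 44. ]), 88.1)
bluelid (array([550. , -34.7]), array([44., 44.]), 88.0)
knob (array([560. ,  55.6]), array([19.8, 19.8]), 88.8)
knob (array([560. ,  55.6]), array([19.8, 19.7]), 88.1)
stick (array([ 473.3, -298.5]), array([147.6,  22.8]), -0.5)
greenring (array([561.4,  56.6]), array([58.6, 57.5]), -46.7)
greenring (array([561.4,  56.6]), array([58.6, 57.5]), -46.7)
lock (array([ 704. , -310.1]), array([43.1, 41. ]), 15.9)
lock (array([ 703.9, -310.2]), array([43., 41.]), 15.9)
white (array([495.9,  16.5]), array([68. , 67.5]), 88.4)
white (array([495.9,  16.6]), array([68. , 67.5]), 88.4)
```

View pics/c11.png

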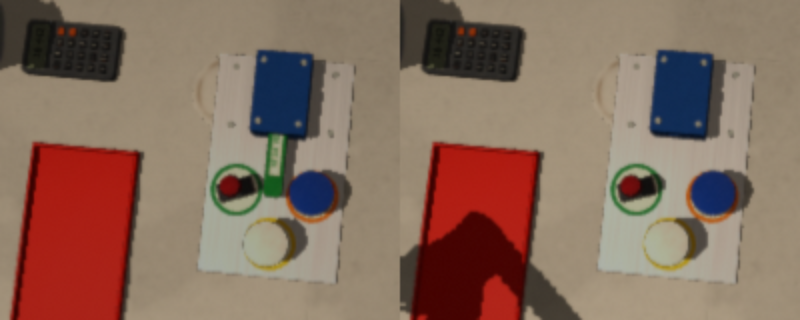

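The before and after views match to about 1 mm, and the calculator and padlock have not moved.

```bash
python3 -c "
from rig import bot
print(bot.hand_in())"
```

```text
the job is handed in; nothing more can be done
None
```

The job is done and handed in at about 42 s of the 147 s allowed: the stick lies within about 2 mm of centre on the rest, both pots and the stamp are back upright within about 1 mm of where they started, and neither the calculator nor the padlock moved.

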